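# Dispense three culture dishes into the tray

## Robot

A 6-joint arm with a two-finger parallel gripper is mounted at the origin on the work surface. World frame = base frame: x ahead of the robot, y to its left, z up, the work surface at z = 0. Lengths are in mm, angles in rad, forces in N, time in s.
With the tool pointing down it reaches from about 350 to 975 mm from the base axis. Payload 7.1 kg.
Tool frame: the origin (TCP) lies at the very end of the fingers, on their centre line; the grasp point (between the pads) lies 19 mm behind it; x points along the fingers, z is the direction in which the jaws open and shut, and the axes are right-handed (so a half turn about x gives the same grasp; the last joint's range is limited). The gripper opens to 88 mm and grips with 3 to 60 N. Pads are 20 mm wide; open, the fingers measure 115 mm over their backs; the gripper's body (75 mm by 178 mm) begins 61 mm behind the grasp point.
Start: joints at [1.204, 0.423, 1.63, -0, 1.089, -0.019], TCP at [212.987, 587.572, 222.675] pointing down, gripper open.
Joint ranges: [-3, 3], [-0.9, 2.11], [0.09, 2.58], [-1.31, 4.45], [0.11, 2.69], [-2.54, 2.54]. Speed limits (rad/s): [2.39, 2.39, 3.01, 3.14, 3.14, 3.14].

## Interface

Orientations are given as a rotation vector (axis times angle).
In Python, from workcell import * gives the robot as it stands.
- The arm moves only by the shell command python3 -m crank 'ROWS'. ROWS is JSON, a list of rows, each a list of 3 entries, a list of its own where there are three numbers: the shift along the tool's x, y, z in cm, then the turn, a rotation vector about the tool's x, y, z in degrees, then the finger opening in cm, from 0 to 8.78. In form: [[[dx, dy, dz], [rx, ry, rz], claw], ...]. A call has 1 to 5 rows; each row shifts and turns the commanded pose from where the row before left it, along the tool's axes as they then stand; what a row does not reach is not made up. A row lasts 1/8 s, in which the tool goes at most 62.5 mm and 10.7 degrees, less where a joint would pass 70% of its speed; a pose out of reach is approached as far as the arm can. A call with a gripper value outside its range is refused whole. The fingers move at their own pace and stop on an object; the grip force is fixed at half the most. Time passes only in rows, so rows that do not move let the fingers close. It gives the time, the measured TCP pose, the force and the opening at its end, in the units of the state.
- get_obs(): the state, without advancing time (a new reading comes with each control period).
- get_image(name): name is "side" or "top" or "wrist"; returns a dict with "pixels" (420x560x3 uint8, red, green, blue), "mtx" (3x3 intrinsics, pixels), "view" (4x4, takes a point from world to camera coordinates). Camera axes: x right, y down, z forward; pixel columns grow to the right and rows downward; lengths in mm; the calibration is good to about 2 mm. A picture is of the moment at which its call begins. There is no depth.
- close_job(): hands the job in, once; it reports no verdict.
The state is a dict: "t": time; "qpos": joint angles; "qvel": joint speeds; "joint_torque": joint torques, N m; "ee_pos": TCP position; "orientation": TCP orientation; "ft_force": force on the tool from outside, world axes, zero at the start; "moment": the same for the moment, N m; "width": finger opening in mm.
Only numpy, scipy, OpenCV 4.12 (cv2) and the standard library are available. Lean on these libraries where they do the work, as an engineer would, in place of code of your own. Each camera call takes 0.05 s, during which the arm holds its last target.

## Task

Slide the empty steel tray fully home between the rails under the dish dispenser, box end first. Then press the dispenser's lever fully down three times, letting it spring right back up each time, so that exactly three dishes drop into the tray and the other three stay in the stack. Leave the tray home and do not disturb the tube rack, the bottle or the calculator.

Things in the scene. Friction and masses are not known exactly. Their poses are not given: they have to be found in the camera images.
- dispenser: White dish dispenser, fixed. Origin on the bench below the centre of the dish stack, z up. Six dishes stand between four upright bars (outside 53 x 53 mm, top 156 mm high) on a ledge 34 mm high. They leave at the foot of the stack towards -y, falling off the ledge's edge at y = -20 mm into the bay below. Tray bay on the -y side, lever on the +y side.
- bay (a point): Point on the bench in the middle of the tray bay, axes as the dispenser's; the tray's origin and axes coincide with it when the tray is home (the tray touches the end stops 2 mm further to +y). The bay is open to -y, between two rails 12 mm high, from 48 mm behind (-y) to 50 mm ahead of this point, inner faces 116 mm apart.
- tray: Open steel tray, 106 (x) by 96 (y) by 20 mm high, walls 3 mm, loose on the bench, about 0.25 kg. Origin at the centre of the box's underside, z up. A grey upright fin to grip stands on its -y end: 10 mm thick (x), from y = -48 to -90 mm, bench to 50 mm high, middle at x = 0, y = -69 mm. The +y wall enters the bay first; the fin trails.
- lever (a joint): Angle of the sprung lever (rad): 0 up at rest, 0.5 fully down at its stop. One full stroke pushes out one dish (it falls near the bottom of the stroke); the lever must come back up to 0 for the next dish to drop into place. About 4 N on the pad starts it, 9 N holds it down.
- lever_pad (a point): Middle of the upper face of the grey pad at the lever's end: press here, straight down. At rest 153 mm high, at x = 0, y = 174 mm in the dispenser's frame; fully down 51 mm lower at y = 176 mm. Pad 46 (x) by 36 mm (y), sloping 0.25 rad up outwards at rest, as much down when pressed. Pivot line along x at y = 75 mm, 124 mm high.
- tube_rack: White tube rack block, 90 x 130 x 45 mm, a bystander; origin under its centre.
- reagent: Amber bottle, 50 mm across, 70 mm tall, a bystander; origin under its centre.
- calculator: Grey desk calculator, 140 x 80 x 17 mm, a bystander; origin under its centre.
- dish1: Closed white culture dish, 35 mm across, 12 mm high, 12 g; number 1 of the stack counted from the bottom. Origin at the centre of its underside.
- dish2: Closed white culture dish, 35 mm across, 12 mm high, 12 g; number 2 of the stack counted from the bottom. Origin at the centre of its underside.
- dish3: Closed white culture dish, 35 mm across, 12 mm high, 12 g; number 3 of the stack counted from the bottom. Origin at the centre of its underside.
- dish4: Closed white culture dish, 35 mm across, 12 mm high, 12 g; number 4 of the stack counted from the bottom. Origin at the centre of its underside.
- dish5: Closed white culture dish, 35 mm across, 12 mm high, 12 g; number 5 of the stack counted from the bottom. Origin at the centre of its underside.
- dish6: Closed white culture dish, 35 mm across, 12 mm high, 12 g; number 6 of the stack counted from the bottom. Origin at the centre of its underside.
Mind the look-alikes: they are no part of the job. Leave any black or pink look-alike of the tray alone.

How it is judged (in metres and radians):
On the way, in this order (a step that is already met when the one before it is completed fails the run):
1. the empty tray is slid home in the bay (x of tray in the frame of bay between -0.008 and 0.008 m and y of tray in the frame of bay between -0.01 and 0.01 m and angle between the y axis of tray and the y axis of dispenser, either way round below 0.12 rad and height (world z) of tray below 0.005 m and height (world z) of dish1 above 0.03 m), for 0.2 s.
2. the first dish lies in the tray (x of dish1 in the frame of tray between -0.052 and 0.052 m and y of dish1 in the frame of tray between -0.047 and 0.047 m and z of dish1 in the frame of tray below 0.032 m and height (world z) of dish2 above 0.03 m), for 0.1 s.
3. the second dish lies in the tray (x of dish2 in the frame of tray between -0.052 and 0.052 m and y of dish2 in the frame of tray between -0.047 and 0.047 m and z of dish2 in the frame of tray below 0.032 m and height (world z) of dish3 above 0.03 m), for 0.1 s.
4. the third dish lies in the tray (x of dish3 in the frame of tray between -0.052 and 0.052 m and y of dish3 in the frame of tray between -0.047 and 0.047 m and z of dish3 in the frame of tray below 0.032 m and height (world z) of dish4 above 0.03 m), for 0.1 s.
At the end, for the whole second after the job is handed in: The tray stands flat in the bay within 8 mm sideways and 10 mm lengthways of its home point and within 0.12 rad of straight; exactly three dishes (the lowest three of the stack) lie at rest inside the tray; the other three still stand in the magazine; the lever is back up (below 0.05 rad) (all of step 4 and x of tray in the frame of bay between -0.008 and 0.008 m and y of tray in the frame of bay between -0.01 and 0.01 m and angle between the y axis of tray and the y axis of dispenser, either way round below 0.12 rad and height (world z) of tray below 0.005 m and x of dish1 in the frame of tray between -0.052 and 0.052 m and y of dish1 in the frame of tray between -0.047 and 0.047 m and z of each of dish1, dish2 in the frame of tray below 0.032 m and x of dish2 in the frame of tray between -0.052 and 0.052 m and y of dish2 in the frame of tray between -0.047 and 0.047 m and horizontal distance between each of dish4, dish5, dish6 and dispenser below 0.006 m and height (world z) of each of dish5, dish6 above 0.03 m and value of joint lever below 0.05 rad and linear speed of each of dish1, dish2, dish3 below 0.03 m/s and linear speed of tray below 0.02 m/s); the robot touches nothing.
It fails at once if the tube rack is moved by more than 30 mm or tipped (distance of tube_rack from where it was at the start of the episode above 0.03 m or angle between tube_rack's own z axis and vertical above 0.3 rad).
It fails at once if the bottle is moved by more than 30 mm or tipped (distance of reagent from where it was at the start of the episode above 0.03 m or angle between reagent's own z axis and vertical above 0.3 rad).
It fails at once if the calculator is moved by more than 30 mm or tipped (distance of calculator from where it was at the start of the episode above 0.03 m or angle between calculator's own z axis and vertical above 0.3 rad).
It also fails if it takes over 64 s, if anything falls off the work surface, if the arm or the gripper's body presses on something with over 40 N, if the wrist force passes 120 N, or if a joint passes its speed limit or range.

## Working session

There is one attempt and no reset: what is moved stays moved. The work goes in short steps, Python scripts to look and compute and a shell command to move; the robot and the scene stay as the last step left them, time stands still between calls to the robot, and variables do not carry over. Pictures are saved under pics/ and viewed, and the job is handed in when it is done.

```bash
mkdir -p pics; ls; python3 - <<'E'
from workcell import *
import cv2
o=get_obs(); print(o)
for n in ["side","top","wrist"]:
    d=get_image(n); cv2.imwrite(f"pics/{n}0.png",d["pixels"][:,:,::-1]); print(n,d["mtx"].tolist(),d["view"].tolist())
E
```

```text
pics
{'t': 0.0, 'qpos': array([ 1.20403240e+00,  4.23804602e-01,  1.63066921e+00, -3.14328111e-05,
        1.08857462e+00, -1.90105235e-02]), 'qvel': array([-0.00015182, -0.00048122, -0.00177304,  0.00097483, -0.00146915,
        0.00125748]), 'joint_torque': array([-8.11657610e-04, -5.44624186e+01, -2.73656899e+01,  6.44268561e-02,
        2.28786038e-02, -1.03885163e-04]), 'ee_pos': array([212.78943262, 587.091     , 221.93248001]), 'orientation': array([-0.95019372,  1.35510247,  0.948811  ]), 'ft_force': array([ 0.78090657, -0.62677481,  0.10607769]), 'moment': array([0.01949919, 0.03502362, 0.00360958]), 'width': 87.97936430552153}
side [[538.262768851289, 0.0, 271.9004229520411], [0.0, 538.262768851289, 213.14656145812097], [0.0, 0.0, 1.0]] [[0.8938387394270065, -0.4483872512832415, -0.0010866398664188006, -516.552209761576], [-0.2650309865454257, -0.5263688279804406, -0.807895063174207, 155.98478263698942], [0.3616778733490596, 0.7224158980927515, -0.5893253652376972, 1252.0026838522347], [0.0, 0.0, 0.0, 1.0]]
top [[420.7945384280175, 0.0, 278.9410015506387], [0.0, 420.7945384280175, 207.38056818257468], [0.0, 0.0, 1.0]] [[-0.0003132709002619457, -0.9999049825261812, 0.013781428832311454, -130.41310775113763], [-0.9967612759014096, -0.0007960317663272847, -0.08041346402699462, 511.3170474593209], [0.08041679379791769, -0.01376198578490816, -0.9966663167893854, 1211.8704929194264], [0.0, 0.0, 0.0, 1.0]]
wrist [[305.87776133380623, 0.0, 275.52593178528883], [0.0, 305.87776133380623, 207.11369707441088], [0.0, 0.0, 1.0]] [[0.34115475040861376, 0.9400053957886165, -0.0018144315707040119, -623.6337911345332], [0.8972616493872041, -0.3250651603220429, 0.2987543708195081, -36.533346332070025], [0.28024091209634633, -0.10354949267424175, -0.9543283154943676, 393.1418450112135], [0.0, 0.0, 0.0, 1.0]]
```

View pics/side0.png

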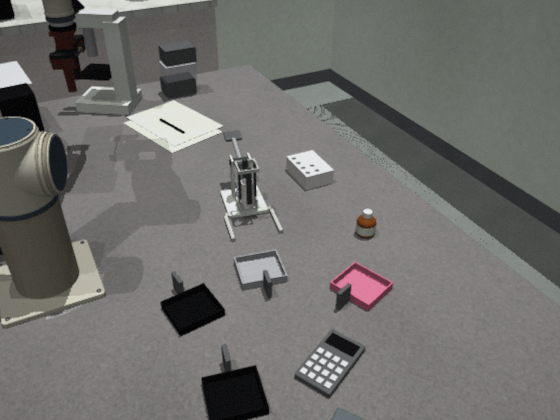

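View pics/top0.png

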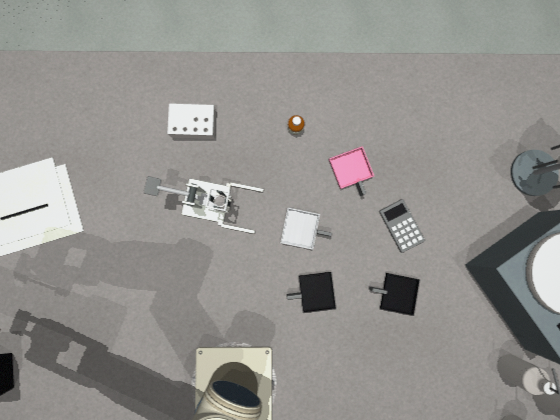

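View pics/wrist0.png

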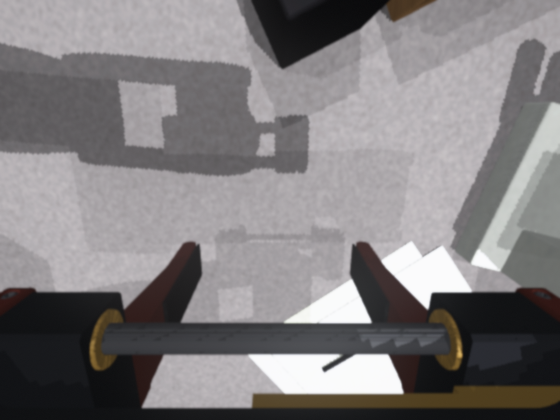

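The tray sits at top-view (300,228) with its fin to the right at (328,232). The dispenser's rails open to the right and its lever pad is at (152,185). I'll zoom in to pick features.

```bash
python3 - <<'E'
import cv2
a=cv2.imread("pics/top0.png")
cv2.imwrite("pics/z1.png",cv2.resize(a[165:245,140:270],None,fx=6,fy=6,interpolation=cv2.INTER_CUBIC))
cv2.imwrite("pics/z2.png",cv2.resize(a[200:260,270:345],None,fx=10,fy=10,interpolation=cv2.INTER_CUBIC))
b=cv2.imread("pics/side0.png")
cv2.imwrite("pics/z3.png",cv2.resize(b[120:300,210:300],None,fx=3.3,fy=3.3,interpolation=cv2.INTER_CUBIC))
E
```

```text
(no output)
```

View pics/z1.png

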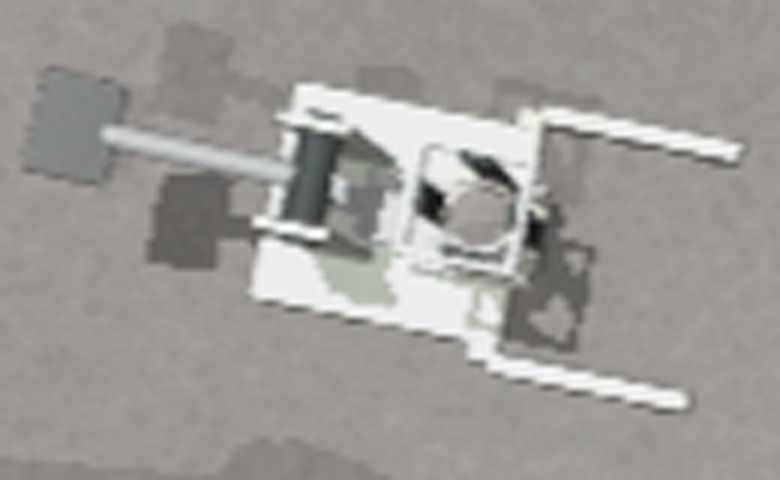

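View pics/z2.png

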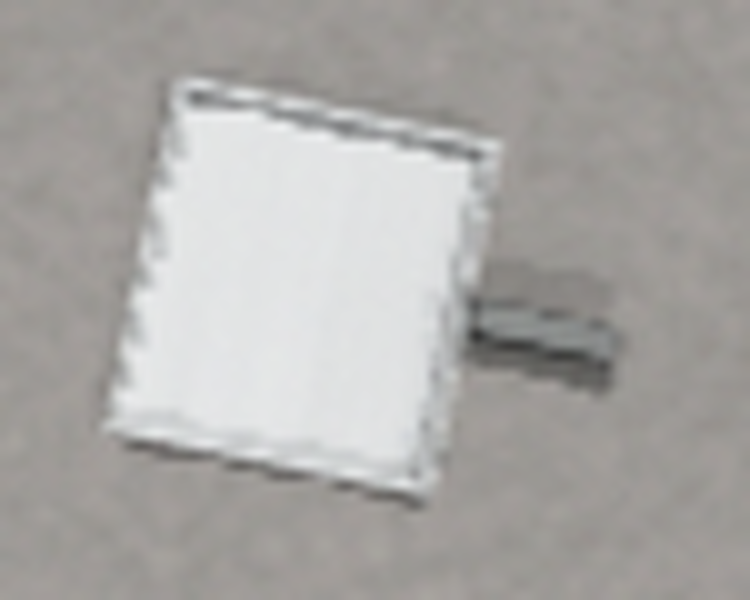

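View pics/z3.png

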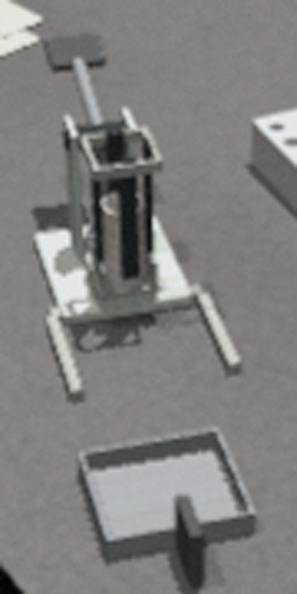

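```bash
cat > h.py <<'E'
import numpy as np, cv2
from scipy.optimize import least_squares
def proj(cam,P):
    P=np.atleast_2d(P); c=P@cam['view'][:3,:3].T+cam['view'][:3,3]; p=c@cam['mtx'].T; return p[:,:2]/p[:,2:]
def cams():
    from workcell import get_image
    return {n:get_image(n) for n in("top","side")}
def pose(p,L):
    c,s=np.cos(p[2]),np.sin(p[2]); L=np.atleast_2d(L).astype(float)
    return L@np.array([[c,-s,0],[s,c,0],[0,0,1]]).T+[p[0],p[1],0]
E
python3 - <<'E'
from h import *
C=cams()
np.save("cams.npy",{n:{k:np.array(C[n][k]) for k in("mtx","view")} for n in C},allow_pickle=True)
def z1(x,y):return [140+(x+.5)/6-.5,165+(y+.5)/6-.5]
def z2(x,y):return [270+(x+.5)/10-.5,200+(y+.5)/10-.5]
def z3(x,y):return [210+(x+.5)/3.3-.5,120+(y+.5)/3.3-.5]
# tray: top corners rim, fin end top
T=[("top",z2(177,78),(53,48,20)),("top",z2(500,143),(53,-48,20)),("top",z2(432,490),(-53,-48,20)),("top",z2(110,430),(-53,48,20)),
("top",z2(613,342),(0,-90,50)),
("side",z3(80,455),(-53,48,20)),("side",z3(217,430),(53,48,20)),("side",z3(256,517),(53,-48,20)),("side",z3(103,545),(-53,-48,20))]
r=lambda p:np.concatenate([proj(C[c],pose(p,L))[0]-uv for c,uv,L in T])
s=least_squares(r,[480,-170,0],x_scale=[1,1,.01]);print("tray",s.x,s.fun.reshape(-1,2).round(1).tolist())
s2=least_squares(lambda p:r(p)[:10],s.x,x_scale=[1,1,.01]);print("tray top only",s2.x)
D=[("top",z1(76,126),lambda y:(0,174,153)),("side",z3(75,50),lambda y:(0,174,153)),
("top",z1(738,153),lambda y:(61,y-48,12)),("top",z1(685,402),lambda y:(-61,y-48,12)),
("side",z3(78,393),lambda y:(-61,y-48,12)),("side",z3(236,365),lambda y:(61,y-48,12)),
("top",z1(428,146),lambda y:(26.5,26.5,156)),("top",z1(518,280),lambda y:(-26.5,-26.5,156))]
r=lambda p:np.concatenate([proj(C[c],pose(p,L(p[3])))[0]-uv for c,uv,L in D])
s=least_squares(r,[530,50,0,-70],x_scale=[1,1,.01,1]);print("disp",s.x,s.fun.reshape(-1,2).round(1).tolist())
d=s.x; print("bay",pose(d,(0,d[3],0)),"pad",pose(d,(0,174,153)))
E
```

```text
tray [ 4.49001173e+02 -1.93384313e+02 -1.98430857e-01] [[0.7, 0.4], [0.5, 0.3], [0.4, 1.2], [0.3, 0.7], [1.3, 0.8], [-0.5, -1.1], [0.6, -1.1], [0.0, -1.5], [1.3, -1.5]]
tray top only [ 4.51002951e+02 -1.91524747e+02 -1.94596441e-01]
disp [ 5.21004575e+02  3.03668033e+01 -2.00157189e-01 -5.59900279e+01] [[0.8, 0.8], [0.2, -0.4], [0.6, 1.1], [1.0, 0.1], [0.6, -1.6], [-0.9, -0.9], [-0.6, -1.3], [-0.0, 0.2]]
bay [[509.87244786 -24.50540262   0.        ]] pad [[555.59984361 200.89295192 153.        ]]
```

```bash
cat >> h.py <<'E'
from scipy.spatial.transform import Rotation as Rn
def rel(target,yaw,o=None):
    """shift in current tool axes (cm) to target TCP; turn (deg) to make jaw z axis along +-local x of yaw, tool x down"""
    from workcell import get_obs
    o=o or get_obs(); R=Rn.from_rotvec(o['orientation'])
    sh=R.inv().apply(np.array(target)-o['ee_pos'])/10
    print('t',round(o['t'],2),'pos',o['ee_pos'].round(1),'F',o['ft_force'].round(1),'w',round(o['width'],1),'q',o['qpos'].round(2))
    print('axes',R.as_matrix().T.round(3).tolist())
    print('shift cm',sh.round(2),'norm',np.linalg.norm(sh).round(1))
    for sg in(1,-1):
        z=sg*np.array([np.cos(yaw),np.sin(yaw),0]); x=np.array([0,0,-1.]); y=np.cross(z,x)
        G=np.stack([x,y,z],1); rr=R.inv()*Rn.from_matrix(G)
        print('turn deg',np.degrees(rr.as_rotvec()).round(2), 'shift after turn',(G.T@(np.array(target)-o['ee_pos'])/10).round(2))
E
python3 - <<'E'
from h import *
print(pose([450,-192.5,-.197],(0,-69,0)))
rel([436.4,-260,150],-.197)
E
```

```text
[[ 436.49475134 -260.16541405    0.        ]]
t 0.25 pos [212.9 587.3 222.3] F [-0.6 -0.8  1. ] w 88.1 q [ 1.2   0.42  1.63  0.    1.09 -0.02]
axes [[-0.0, -0.001, -1.0], [-0.94, 0.341, 0.0], [0.341, 0.94, -0.001]]
shift cm [  7.28 -49.89 -72.04] norm 87.9
turn deg [ 8.136e+01 -3.000e-02  3.000e-02] shift after turn [  7.23 -78.72  38.5 ]
turn deg [-9.864e+01 -3.000e-02 -4.000e-02] shift after turn [  7.23  78.72 -38.5 ]
```

```bash
python3 -m crank '[[[0,0,0],[10,0,0],8.78],[[0,0,0],[10,0,0],8.78],[[0,0,0],[10,0,0],8.78],[[0,0,0],[10,0,0],8.78],[[0,0,0],[10,0,0],8.78]]'; python3 -m crank '[[[0,0,0],[10,0,0],8.78],[[0,0,0],[10,0,0],8.78],[[0,0,0],[10,0,0],8.78],[[0,0,0],[1.4,0,0],8.78],[[0,0,0],[0,0,0],8.78]]'; python3 -m crank '[[[0,-3,5],[0,0,0],8.78],[[0,-3,5],[0,0,0],8.78],[[0,-3,5],[0,0,0],8.78],[[0,-3,5],[0,0,0],8.78],[[0,-3,5],[0,0,0],8.78]]'
python3 -c "
from h import *
rel([436.4,-260,150],-.197)"
```

```text
t: 0.88
ee_pos: [212.9, 587.5, 222.5]
orientation: [-0.271, 1.554, 0.27]
ft_force: [0.7, -0.6, 0.5]
width: 87.7
t: 1.5
ee_pos: [213.0, 587.5, 222.6]
orientation: [0.153, 1.565, -0.153]
ft_force: [0.7, 0.1, 0.3]
width: 87.6
t: 2.12
ee_pos: [430.0, 390.1, 222.9]
orientation: [0.153, 1.565, -0.153]
ft_force: [0.2, 0.7, -0.3]
width: 87.3
t 2.12 pos [430.  390.1 222.9] F [ 0.2  0.7 -0.3] w 87.3 q [0.72 0.36 1.73 0.   1.05 0.91]
axes [[0.0, 0.0, -1.0], [0.194, 0.981, 0.0], [0.981, -0.194, 0.0]]
shift cm [  7.27 -63.66  13.22] norm 65.4
turn deg [ 0.12  0.02 -0.02] shift after turn [  7.29 -63.62  13.36]
turn deg [-1.7988e+02  4.0000e-02  3.0000e-02] shift after turn [  7.29  63.62 -13.36]
```

```bash
python3 -m crank '[[[0,-5.5,1.3],[0,0,0],8.78],[[0,-5.5,1.3],[0,0,0],8.78],[[0,-5.5,1.3],[0,0,0],8.78],[[0,-5.5,1.3],[0,0,0],8.78],[[0,-5.5,1.3],[0,0,0],8.78]]'; python3 -m crank '[[[0,-5.5,1.3],[0,0,0],8.78],[[0,-5.5,1.3],[0,0,0],8.78],[[0,-5.5,1.3],[0,0,0],8.78],[[0,-5.5,1.3],[0,0,0],8.78],[[0,-5.5,1.3],[0,0,0],8.78]]'; python3 -m crank '[[[2,-5.5,0.3],[0,0,0],8.78],[[2,-3.2,0],[0,0,0],8.78],[[0,0,0],[0,0,0],8.78]]'
python3 - <<'E'
from h import *
rel([436.4,-260,20],-.197)
C=cams()
from workcell import *
for n in("top","wrist","side"):
    d=get_image(n); cv2.imwrite(f"pics/{n}1.png",d["pixels"][:,:,::-1])
    if n=="wrist": np.save("wr.npy",{k:np.array(d[k]) for k in("mtx","view")},allow_pickle=True)
E
```

```text
t: 2.75
ee_pos: [438.3, 107.3, 222.9]
orientation: [0.153, 1.565, -0.153]
ft_force: [0.7, 0.4, -0.3]
width: 88.2
t: 3.38
ee_pos: [448.1, -175.4, 223.0]
orientation: [0.153, 1.564, -0.153]
ft_force: [1.1, 0.5, 0.4]
width: 87.5
t: 3.75
ee_pos: [432.7, -260.6, 181.4]
orientation: [0.157, 1.567, -0.155]
ft_force: [-0.3, 0.2, 0.1]
width: 87.8
t 3.75 pos [ 432.7 -260.6  181.4] F [-0.3  0.2  0.1] w 87.8 q [-0.57  0.31  1.92 -0.    0.91 -0.37]
axes [[-0.002, 0.001, -1.0], [0.198, 0.98, 0.001], [0.98, -0.198, -0.002]]
shift cm [16.14  0.12  0.39] norm 16.1
turn deg [-0.11 -0.14 -0.05] shift after turn [16.14  0.13  0.35]
turn deg [ 1.7989e+02 -7.0000e-02  2.1000e-01] shift after turn [16.14 -0.13 -0.35]
```

View pics/wrist1.png

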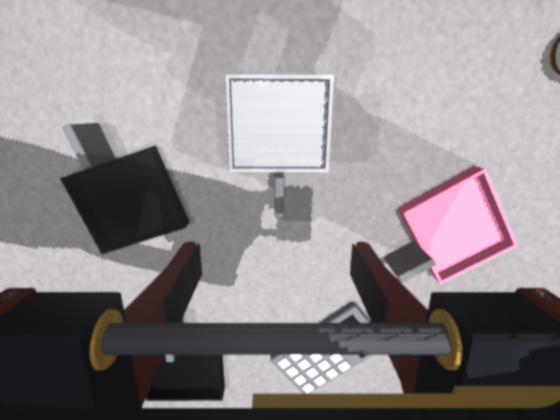

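View pics/side1.png

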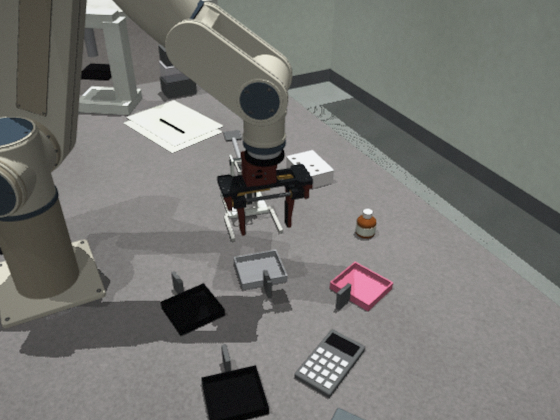

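```bash
python3 - <<'E'
from h import *
W=np.load("wr.npy",allow_pickle=True).item()
T=[((226.5,75),(-53,48,20)),((333.5,75),(53,48,20)),((330,172),(53,-48,20)),((230,172),(-53,-48,20)),((279.5,213),(0,-90,50)),]
r=lambda p:np.concatenate([proj(W,pose(p,L))[0]-uv for uv,L in T])
s=least_squares(r,[450,-192,-.2],x_scale=[1,1,.01]);print(s.x,s.fun.reshape(-1,2).round(1).tolist())
def ray(uv,z):
    R=W['view'][:3,:3];t=W['view'][:3,3];c=-R.T@t;d=R.T@np.linalg.inv(W['mtx'])@[*uv,1];return c+d*(z-c[2])/d[2]
f=pose(s.x,(0,-69,0))[0];print("fin",f)
for uv,z in(((187,225),20),((385,262),50),((157,147),20),((275,360),17)):
    q=ray(uv,z)-f;c,sn=np.cos(s.x[2]),np.sin(s.x[2]);print(uv,q[0]*c+q[1]*sn,-q[0]*sn+q[1]*c)
rel([f[0],f[1],15],s.x[2])
E
```

```text
[ 4.52067028e+02 -1.92232912e+02 -1.96618930e-01] [[-0.3, -0.7], [0.5, -0.7], [-1.1, -1.1], [0.5, -1.1], [0.4, 3.9]]
fin [ 438.58756586 -259.9034676     0.        ]
(187, 225) -105.33402443943756 -41.2939496626727
(385, 262) 113.22075916456332 -72.32930635762604
(157, 147) -129.29490967322818 46.419257578870784
(275, 360) -5.248117829808777 -235.39187542686014
t 4.0 pos [ 434.6 -258.5  183.4] F [ 0.4 -0.4  0.5] w 87.9 q [-0.56  0.3   1.92  0.    0.91 -0.36]
axes [[0.001, -0.0, -1.0], [0.194, 0.981, -0.0], [0.981, -0.194, 0.001]]
shift cm [16.84 -0.06  0.4 ] norm 16.8
turn deg [0.05 0.06 0.02] shift after turn [16.84 -0.06  0.42]
turn deg [-1.7995e+02 -2.0000e-02  1.0000e-01] shift after turn [16.84  0.06 -0.42]
```

The wrist view shows the tray at (226–334, 75–172) with its fin ending at (280,213). That agrees with the first fit to about 2 mm, and the look-alikes are clear of the fingers. I'll go down and grip.

```bash
python3 -m crank '[[[4,0,0.3],[0,0,0],8.78],[[5,0,0],[0,0,0],8.78],[[4,0,0],[0,0,0],8.78],[[2.8,0,0],[0,0,0],8.78],[[1,0,0],[0,0,0],8.78]]'; python3 -m crank '[[[0,0,0],[0,0,0],6],[[0,0,0],[0,0,0],4],[[0,0,0],[0,0,0],2],[[0,0,0],[0,0,0],0.5],[[0,0,0],[0,0,0],0.5]]';python3 -m crank '[[[0,0,0],[0,0,0],0.5],[[0,0,0],[0,0,0],0.5],[[0,0,0],[0,0,0],0.5]]'
cat > look.py <<'E'
import sys
from h import *
from workcell import *
k=sys.argv[1]
for n in sys.argv[2:]:
    d=get_image(n); cv2.imwrite(f"pics/{n}{k}.png",d["pixels"][:,:,::-1])
    np.save(f"cam_{n}{k}.npy",{q:np.array(d[q]) for q in("mtx","view")},allow_pickle=True)
E
python3 look.py 2 top side wrist; python3 -c "
from h import *
rel([438,-260,15],-.197)"
```

```text
t: 4.62
ee_pos: [436.8, -258.8, 13.8]
orientation: [0.154, 1.567, -0.153]
ft_force: [0.2, -0.5, -0.2]
width: 88.0
t: 5.25
ee_pos: [437.0, -260.1, 15.0]
orientation: [0.155, 1.565, -0.156]
ft_force: [0.4, -0.1, -0.1]
width: 41.4
t: 5.62
ee_pos: [436.8, -259.9, 14.6]
orientation: [0.155, 1.565, -0.155]
ft_force: [-0.5, 0.7, 0.4]
width: 11.6
t 5.78 pos [ 436.9 -259.9   14.6] F [ 0.5 -0.4 -0.5] w 9.8 q [-0.56  0.6   1.99 -0.    0.56 -0.36]
axes [[-0.0, 0.0, -1.0], [0.196, 0.981, -0.0], [0.981, -0.196, -0.0]]
shift cm [-0.04  0.01  0.11] norm 0.1
turn deg [-0.04 -0.    0.  ] shift after turn [-0.04  0.01  0.11]
turn deg [179.96   0.     0.  ] shift after turn [-0.04 -0.01 -0.11]
```

View pics/wrist2.png

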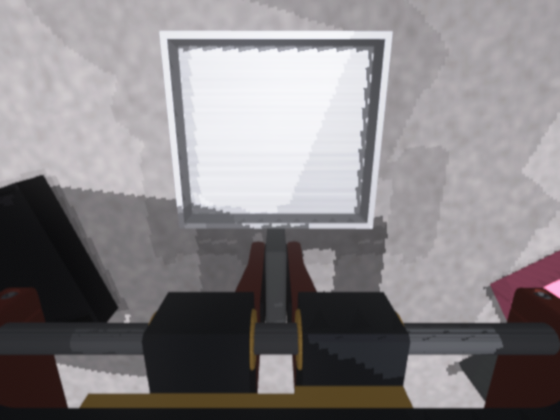

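View pics/top2.png

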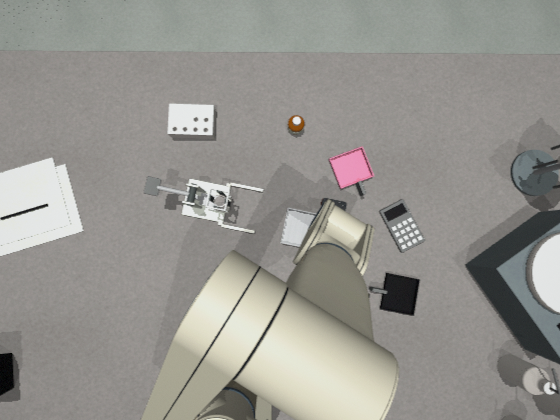

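Gripped: the opening is 9.8 mm and the tray is centred ahead at (276,130) in the wrist view. Next I'll slide 25 mm sideways and about 65 mm forward, then look at the rails.

```bash
python3 -m crank '[[[0,0.5,0.2],[0,0,0],0.5],[[0,1.5,0.6],[0,0,0],0.5],[[0,1.5,0.6],[0,0,0],0.5],[[0,1.5,0.6],[0,0,0],0.5],[[0,1.5,0.5],[0,0,0],0.5]]';python3 -m crank '[[[0,0,0],[0,0,0],0.5],[[0,0,0],[0,0,0],0.5]]'
python3 look.py 3 side wrist; python3 -c "
from h import *
rel([496.2,-92.1,15],-.2)"
```

```text
t: 6.4
ee_pos: [474.9, -199.8, 14.6]
orientation: [0.155, 1.565, -0.155]
ft_force: [-0.2, 0.5, -0.8]
width: 10.2
t: 6.65
ee_pos: [474.1, -200.9, 14.6]
orientation: [0.155, 1.565, -0.155]
ft_force: [1.2, -0.2, -1.3]
width: 9.9
t 6.75 pos [ 473.9 -201.4   14.7] F [-0.  -0.5 -1.7] w 9.8 q [-0.42  0.61  1.97 -0.    0.57 -0.23]
axes [[-0.0, 0.0, -1.0], [0.197, 0.98, -0.0], [0.98, -0.197, -0.0]]
shift cm [-0.03 11.15  0.03] norm 11.1
turn deg [ 0.11 -0.01  0.  ] shift after turn [-3.000e-02  1.115e+01  1.000e-02]
turn deg [-1.7989e+02 -0.0000e+00 -1.0000e-02] shift after turn [-3.000e-02 -1.115e+01 -1.000e-02]
```

View pics/wrist3.png

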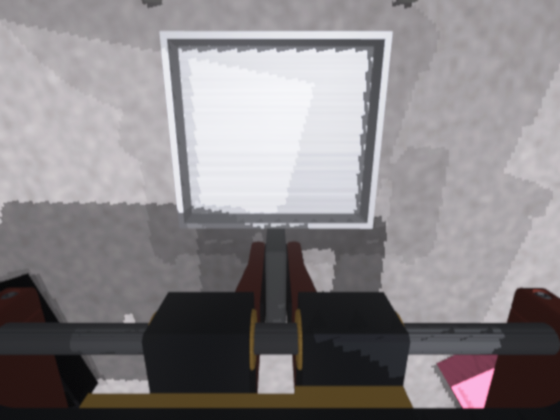

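View pics/side3.png

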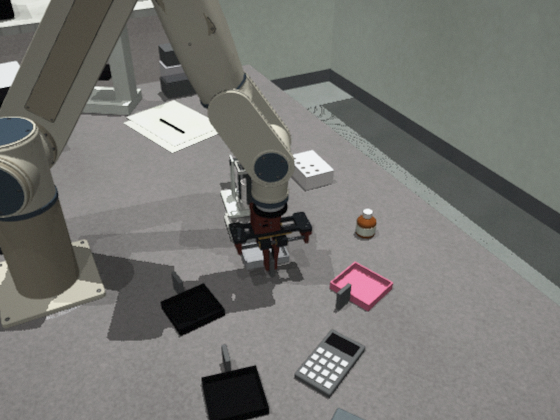

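The rail ends just show at the top of the wrist view, at (152,2) and (404,2). They are symmetric about 278, against 277 for the tray, so it's aligned. I'll go on a little and check at the mouth.

```bash
python3 -m crank '[[[0,1,0],[0,0,0],0.5],[[0,0.6,0],[0,0,0],0.5],[[0,0,0],[0,0,0],0.5]]'
python3 look.py 4 wrist
```

```text
t: 7.12
ee_pos: [477.3, -184.9, 14.7]
orientation: [0.155, 1.565, -0.155]
ft_force: [0.0, 0.4, -1.9]
width: 9.6
```

View pics/wrist4.png

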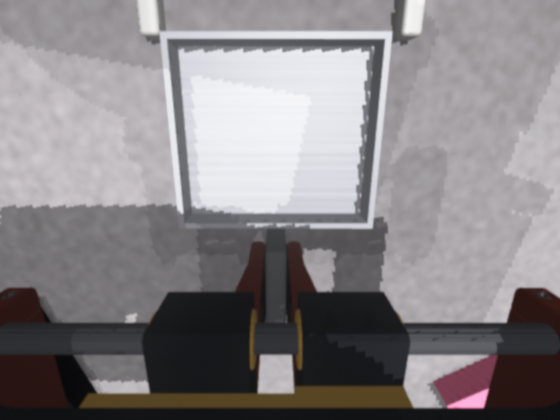

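The rails are centred at column 280 and the tray at 277, so I'll shift about 1 mm in +z and slide in.

```bash
python3 -m crank '[[[0,0.5,0.1],[0,0,0],0.5],[[0,1,0],[0,0,0],0.5],[[0,1,0],[0,0,0],0.5],[[0,1,0],[0,0,0],0.5],[[0,1,0],[0,0,0],0.5]]'; python3 -m crank '[[[0,1,0],[0,0,0],0.5],[[0,1,0],[0,0,0],0.5],[[0,1,0],[0,0,0],0.5],[[0,0.8,0],[0,0,0],0.5],[[0,0,0],[0,0,0],0.5]]'
python3 look.py 5 wrist; python3 -c "
from h import *
rel([496.2,-92.1,15],-.2)"
```

```text
t: 7.8
ee_pos: [487.3, -140.6, 14.7]
orientation: [0.155, 1.565, -0.155]
ft_force: [-0.1, -0.5, -0.6]
width: 9.6
t: 8.43
ee_pos: [494.7, -103.6, 14.7]
orientation: [0.155, 1.565, -0.155]
ft_force: [-0.1, 0.6, -2.0]
width: 9.5
t 8.47 pos [ 494.7 -104.    14.7] F [-0.2  0.1 -1.9] w 9.8 q [-0.23  0.6   1.99 -0.    0.55 -0.03]
axes [[-0.0, -0.0, -1.0], [0.196, 0.981, -0.0], [0.981, -0.196, -0.0]]
shift cm [-0.03  1.19 -0.08] norm 1.2
turn deg [ 0.17 -0.    0.  ] shift after turn [-0.03  1.19 -0.08]
turn deg [-179.83   -0.     -0.  ] shift after turn [-0.03 -1.19  0.08]
```

View pics/wrist5.png

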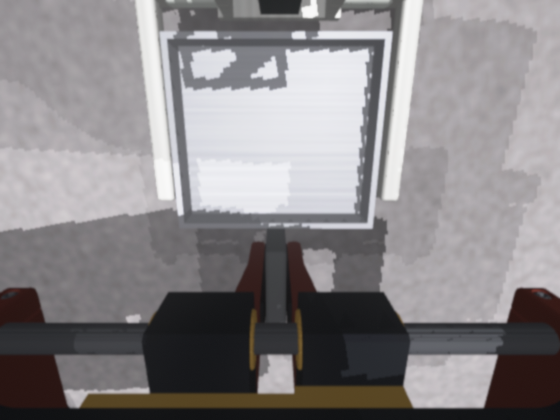

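The tray is centred between the rails, whose ends are at row 198. About 12–14 mm remain, so I'll creep to contact.

```bash
python3 -m crank '[[[0,0.4,0],[0,0,0],0.5],[[0,0.4,0],[0,0,0],0.5],[[0,0.2,0],[0,0,0],0.5],[[0,0,0],[0,0,0],0.5]]'; python3 -m crank '[[[0,0.2,0],[0,0,0],0.5],[[0,0.1,0],[0,0,0],0.5],[[0,0,0],[0,0,0],0.5]]';python3 -m crank '[[[0,0.1,0],[0,0,0],0.5],[[0,0.1,0],[0,0,0],0.5],[[0,0,0],[0,0,0],0.5]]'
```

```text
t: 8.98
ee_pos: [496.5, -94.3, 14.7]
orientation: [0.155, 1.565, -0.155]
ft_force: [0.1, -0.5, -1.6]
width: 9.7
t: 9.35
ee_pos: [497.2, -91.4, 14.7]
orientation: [0.155, 1.565, -0.155]
ft_force: [0.5, 0.1, -1.7]
width: 10.4
t: 9.72
ee_pos: [497.4, -89.9, 14.7]
orientation: [0.155, 1.565, -0.155]
ft_force: [-1.2, -4.2, -1.1]
width: 9.5
```

It has touched the stops (−4 N), 2 mm past the nominal home point. I'll relax 1 mm and release.

```bash
python3 -m crank '[[[0,-0.1,0],[0,0,0],0.5],[[0,0,0],[0,0,0],0.5],[[0,0,0],[0,0,0],3],[[0,0,0],[0,0,0],4],[[0,0,0],[0,0,0],4]]'; python3 -m crank '[[[-3,0,0],[0,0,0],4],[[-5,0,0],[0,0,0],4],[[-5,0,0],[0,0,0],4],[[-5,0,0],[0,0,0],4],[[-5,0,0],[0,0,0],4]]'
python3 look.py 6 wrist side; python3 -c "
from h import *
rel([555.6,200.9,185],-.2)"
```

```text
t: 10.35
ee_pos: [497.5, -90.4, 14.8]
orientation: [0.155, 1.565, -0.155]
ft_force: [0.2, 0.5, 0.8]
width: 36.8
t: 10.98
ee_pos: [497.0, -90.4, 246.5]
orientation: [0.155, 1.565, -0.155]
ft_force: [0.2, -0.2, -0.6]
width: 39.8
t 11.07 pos [500.4 -91.1 250.1] F [ 0.2 -0.6 -0.3] w 39.9 q [-0.2   0.21  1.86  0.    1.05 -0.01]
axes [[0.01, -0.002, -1.0], [0.196, 0.981, 0.0], [0.98, -0.196, 0.01]]
shift cm [ 6.51 29.71 -0.39] norm 30.4
turn deg [ 0.13  0.57 -0.  ] shift after turn [ 6.51 29.71 -0.39]
turn deg [-179.86    0.      0.9 ] shift after turn [  6.51 -29.71   0.39]
```

View pics/wrist6.png

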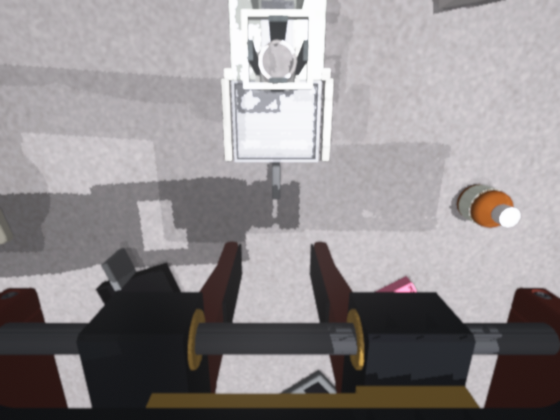

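View pics/side6.png

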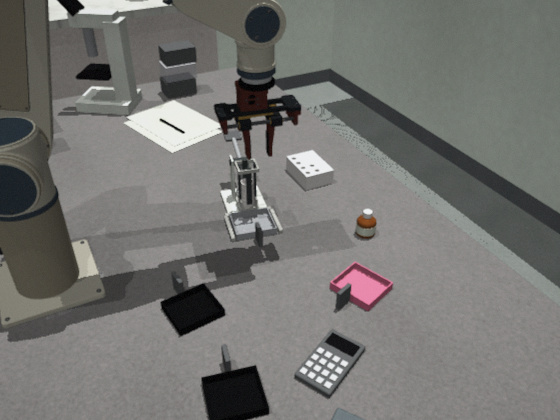

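The tray sits home between the rails: the box is at wrist (228–328, 80–160), flush with the rails. Next I'll move toward the lever and check the pad from part way.

```bash
python3 -m crank '[[[0,5,0],[0,0,0],2],[[0,5,0],[0,0,0],0],[[0,5,0],[0,0,0],0],[[0,2,0],[0,0,0],0],[[0,0,0],[0,0,0],0]]'; python3 look.py 7 wrist
```

```text
t: 11.7
ee_pos: [530.5, 76.7, 244.0]
orientation: [0.153, 1.566, -0.154]
ft_force: [0.3, -0.1, 0.1]
width: 0.2
```

View pics/wrist7.png

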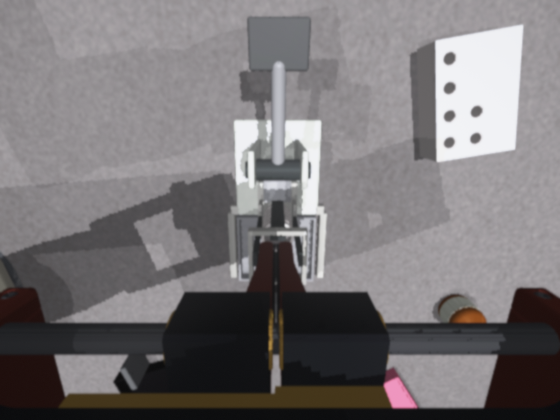

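```bash
python3 - <<'E'
from h import *
W=np.load("cam_wrist7.npy",allow_pickle=True).item()
def ray(uv,z):
    R=W['view'][:3,:3];t=W['view'][:3,3];c=-R.T@t;d=R.T@np.linalg.inv(W['mtx'])@[*uv,1];return c+d*(z-c[2])/d[2]
print(ray((279,43.5),153))
p=[555.6,200.9,165]; rel(p,-.198)
E
```

```text
[558.27397087 203.91464936 153.        ]
t 11.75 pos [530.3  75.8 244.1] F [-0.4 -0.3  0.3] w 0.5 q [ 0.12  0.27  1.81 -0.    1.07  0.32]
axes [[-0.001, -0.001, -1.0], [0.195, 0.981, -0.001], [0.981, -0.195, -0.001]]
shift cm [ 7.9  12.77  0.05] norm 15.0
turn deg [ 0.08 -0.06  0.05] shift after turn [ 7.91 12.77  0.02]
turn deg [-1.7992e+02 -8.0000e-02 -9.0000e-02] shift after turn [  7.91 -12.77  -0.02]
```

```bash
python3 -m crank '[[[0,5,0.1],[0,0,0],0],[[0,5,0],[0,0,0],0],[[2,2.9,0],[0,0,0],0],[[3,0,0],[0,0,0],0],[[2.4,0,0],[0,0,0],0]]'; python3 -m crank '[[[0,0,0],[0,0,0],0]]';python3 look.py 8 side; python3 -c "
from h import *
rel([557,202.5,104],-.198)"
```

```text
t: 12.38
ee_pos: [556.8, 200.8, 169.4]
orientation: [0.155, 1.566, -0.157]
ft_force: [-0.1, 0.6, 0.1]
width: 0.3
t: 12.5
ee_pos: [555.8, 200.3, 168.8]
orientation: [0.155, 1.569, -0.158]
ft_force: [0.4, -0.2, 0.3]
width: 0.3
t 12.55 pos [556.8 200.9 170.2] F [-0.4  0.3  0.6] w 0.5 q [ 0.33  0.44  1.74 -0.    0.96  0.53]
axes [[-0.002, -0.001, -1.0], [0.198, 0.98, -0.001], [0.98, -0.198, -0.002]]
shift cm [ 6.62  0.17 -0.  ] norm 6.6
turn deg [-0.07 -0.09  0.07] shift after turn [ 6.62  0.16 -0.01]
turn deg [1.7993e+02 1.0000e-01 1.4000e-01] shift after turn [ 6.62 -0.16  0.01]
```

View pics/side8.png

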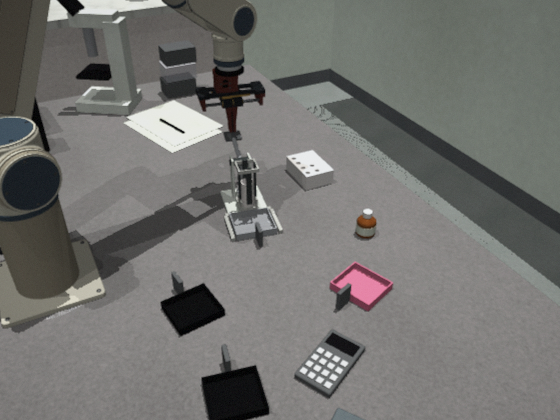

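The closed fingers stand just above the pad at (232,136). Now the first press, watching the force.

```bash
python3 -m crank '[[[1,0.1,0],[0,0,0],0],[[1,0,0],[0,0,0],0],[[1,0,0],[0,0,0],0],[[1,0,0],[0,0,0],0],[[1,0,0],[0,0,0],0]]'; python3 -m crank '[[[0.8,0,0],[0,0,0],0],[[0.5,0,0],[0,0,0],0],[[0,0,0],[0,0,0],0]]'; python3 -m crank '[[[0.3,0,0],[0,0,0],0],[[0,0,0],[0,0,0],0]]'
```

```text
t: 13.18
ee_pos: [558.6, 204.7, 121.5]
orientation: [0.157, 1.562, -0.153]
ft_force: [0.4, 3.5, 8.0]
width: 0.3
t: 13.55
ee_pos: [558.3, 203.7, 108.2]
orientation: [0.155, 1.563, -0.154]
ft_force: [0.8, 0.4, 9.0]
width: 0.9
t: 13.8
ee_pos: [558.3, 203.6, 105.5]
orientation: [0.155, 1.563, -0.154]
ft_force: [1.2, -1.2, 9.1]
width: 0.6
```

```bash
python3 -m crank '[[[0.3,0,0],[0,0,0],0],[[0,0,0],[0,0,0],0]]'; python3 -m crank '[[[0.2,0,0],[0,0,0],0],[[0,0,0],[0,0,0],0]]';python3 look.py 9 side
```

```text
t: 14.05
ee_pos: [558.5, 203.6, 104.6]
orientation: [0.155, 1.563, -0.154]
ft_force: [-4.5, -1.9, 27.3]
width: 0.6
t: 14.3
ee_pos: [558.6, 203.6, 104.2]
orientation: [0.155, 1.562, -0.154]
ft_force: [-10.3, -4.6, 41.2]
width: 0.7
```

View pics/side9.png

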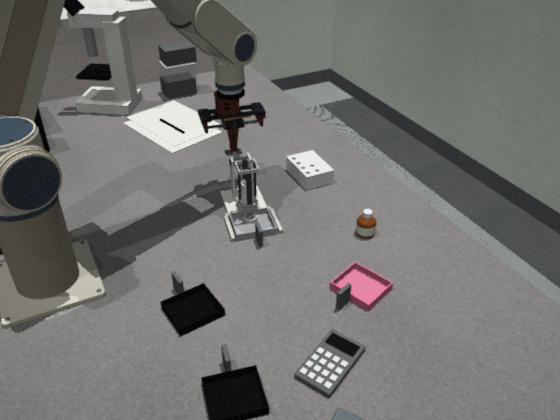

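The stop is reached at a TCP height of about 104.7 mm. I'll let the lever up fully now and check.

```bash
python3 -m crank '[[[-1,0,0],[0,0,0],0],[[-1.5,0,0],[0,0,0],0],[[-1.5,0,0],[0,0,0],0],[[-1.5,0,0],[0,0,0],0],[[-1.6,0,0],[0,0,0],0]]'; python3 -m crank '[[[0,0,0],[0,0,0],0],[[0,0,0],[0,0,0],0],[[0,0,0],[0,0,0],0]]';python3 look.py 10 side top;python3 -c "
import cv2
a=cv2.imread('pics/side10.png')[110:260,200:300];b=cv2.imread('pics/top10.png')[165:245,140:270]
cv2.imwrite('pics/zs10.png',cv2.resize(a,None,fx=4,fy=4,interpolation=2));cv2.imwrite('pics/zt10.png',cv2.resize(b,None,fx=5,fy=5,interpolation=2))"
```

```text
t: 14.98
ee_pos: [556.5, 203.1, 170.9]
orientation: [0.155, 1.567, -0.156]
ft_force: [-0.8, 0.1, 0.1]
width: 0.4
t: 15.35
ee_pos: [556.7, 203.3, 169.9]
orientation: [0.155, 1.567, -0.156]
ft_force: [-0.2, 0.4, -0.4]
width: 0.4
```

View pics/zs10.png

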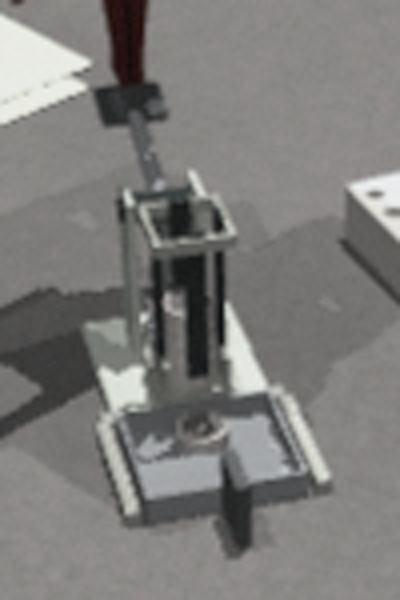

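View pics/zt10.png

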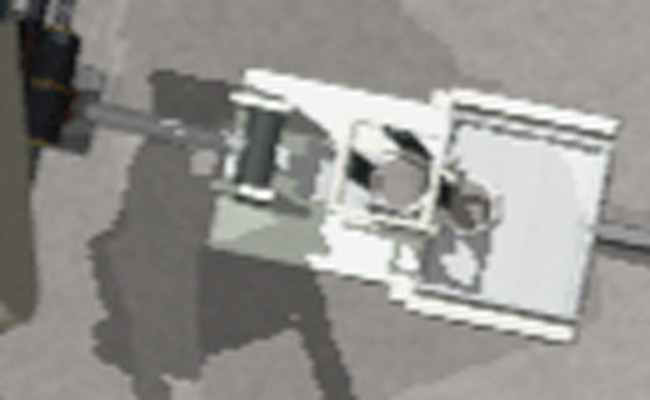

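Zoom shows one dish in the tray (side zoom (203,428), top zoom (470,208)), the lever back up and the tray home. Second press, with a little less overtravel.

```bash
python3 -m crank '[[[1,0,0],[0,0,0],0],[[1,0,0],[0,0,0],0],[[1,0,0],[0,0,0],0],[[1,0,0],[0,0,0],0],[[1,0,0],[0,0,0],0]]'; python3 -m crank '[[[0.8,0,0],[0,0,0],0],[[0.6,0,0],[0,0,0],0],[[0.5,0,0],[0,0,0],0],[[0,0,0],[0,0,0],0]]'; python3 -m crank '[[[-0.9,0,0],[0,0,0],0],[[-1.5,0,0],[0,0,0],0],[[-1.5,0,0],[0,0,0],0],[[-1.5,0,0],[0,0,0],0],[[-1.5,0,0],[0,0,0],0]]'; python3 -m crank '[[[0,0,0],[0,0,0],0],[[0,0,0],[0,0,0],0],[[0,0,0],[0,0,0],0]]';python3 look.py 11 side top;python3 -c "
import cv2
a=cv2.imread('pics/side11.png')[110:260,200:300];b=cv2.imread('pics/top11.png')[165:245,140:270]
cv2.imwrite('pics/zs11.png',cv2.resize(a,None,fx=4,fy=4,interpolation=2));cv2.imwrite('pics/zt11.png',cv2.resize(b,None,fx=5,fy=5,interpolation=2))"
```

```text
t: 16.08
ee_pos: [558.0, 204.4, 120.8]
orientation: [0.156, 1.564, -0.154]
ft_force: [-1.2, 3.4, 9.2]
width: 0.6
t: 16.58
ee_pos: [558.0, 203.3, 104.5]
orientation: [0.155, 1.564, -0.155]
ft_force: [-8.6, -3.7, 33.0]
width: 0.5
t: 17.2
ee_pos: [556.7, 203.1, 170.9]
orientation: [0.155, 1.567, -0.156]
ft_force: [0.7, 0.8, -1.0]
width: 0.3
t: 17.58
ee_pos: [556.7, 203.3, 169.9]
orientation: [0.155, 1.566, -0.156]
ft_force: [0.0, -0.2, -0.1]
width: 0.4
```

View pics/zs11.png

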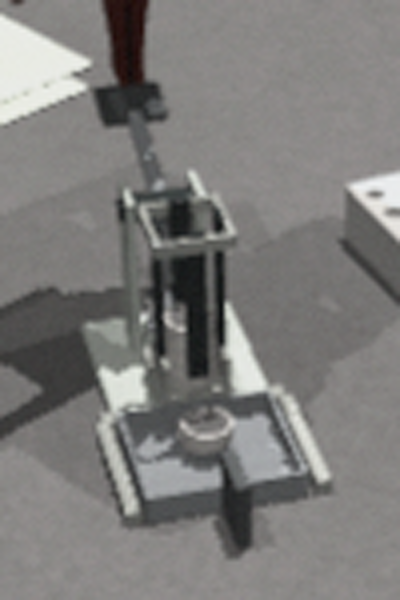

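View pics/zt11.png

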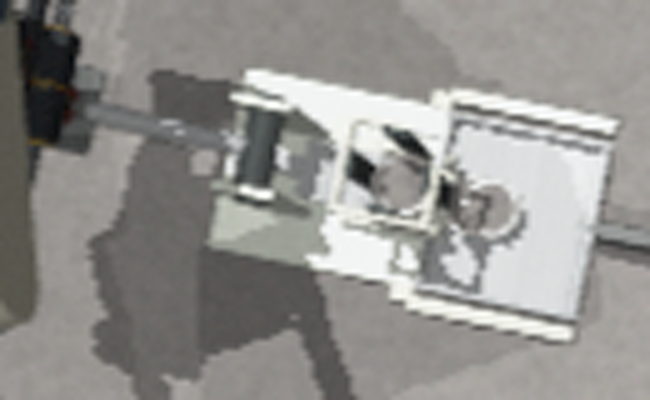

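Two dishes are now in the tray, the second resting on or against the first (side zoom (207,430)), and the stack is one lower. Third press.

```bash
python3 -m crank '[[[1,0,0],[0,0,0],0],[[1,0,0],[0,0,0],0],[[1,0,0],[0,0,0],0],[[1,0,0],[0,0,0],0],[[1,0,0],[0,0,0],0]]'; python3 -m crank '[[[0.8,0,0],[0,0,0],0],[[0.6,0,0],[0,0,0],0],[[0.5,0,0],[0,0,0],0],[[0,0,0],[0,0,0],0]]'; python3 -m crank '[[[-0.9,0,0],[0,0,0],0],[[-1.5,0,0],[0,0,0],0],[[-1.5,0,0],[0,0,0],0],[[-1.5,0,0],[0,0,0],0],[[-3,0,0],[0,0,0],0]]'; python3 -m crank '[[[-4,0,0],[0,0,0],0],[[-3,0,0],[0,0,0],0],[[0,0,0],[0,0,0],0]]';python3 look.py 12 side top;python3 -c "
import cv2
a=cv2.imread('pics/side12.png')[110:260,200:300];b=cv2.imread('pics/top12.png')[165:245,140:270]
cv2.imwrite('pics/zs12.png',cv2.resize(a,None,fx=4,fy=4,interpolation=2));cv2.imwrite('pics/zt12.png',cv2.resize(b,None,fx=5,fy=5,interpolation=2))"
```

```text
t: 18.3
ee_pos: [558.0, 204.3, 120.7]
orientation: [0.156, 1.564, -0.154]
ft_force: [-0.4, 3.0, 8.9]
width: 0.4
t: 18.8
ee_pos: [558.0, 203.3, 104.5]
orientation: [0.155, 1.564, -0.155]
ft_force: [-8.0, -3.9, 32.1]
width: 0.3
t: 19.42
ee_pos: [555.7, 202.7, 184.9]
orientation: [0.154, 1.569, -0.157]
ft_force: [-0.2, 0.3, 0.0]
width: 0.2
t: 19.8
ee_pos: [558.1, 203.6, 257.8]
orientation: [0.156, 1.562, -0.154]
ft_force: [-0.0, 0.3, -0.2]
width: 0.4
```

View pics/zs12.png

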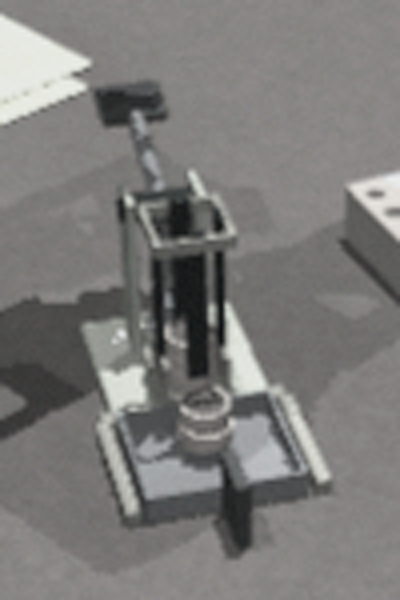

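View pics/zt12.png

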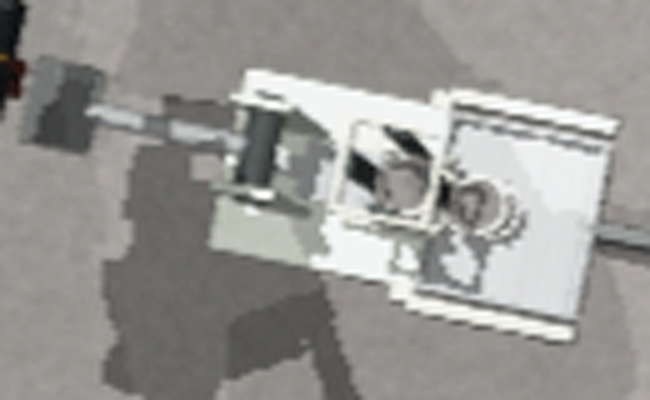

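View pics/side12.png

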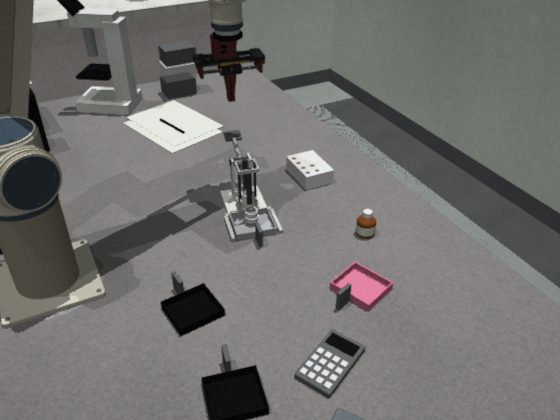

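```bash
python3 - <<'E'
from h import *
C={n:np.load(f"cam_{n}12.npy",allow_pickle=True).item() for n in("top","side")}
a=(140+472/5-.5,165+204/5-.5); b=(200+205/4-.5,110+400/4-.5)
s=least_squares(lambda p:np.r_[proj(C["top"],p)[0]-a,proj(C["side"],p)[0]-b],[515,-5,39]);print(s.x,s.fun)
d=[521.0,30.4,-.2]; c,sn=np.cos(d[2]),np.sin(d[2]);q=s.x[:2]-d[:2];print(q[0]*c+q[1]*sn,-q[0]*sn+q[1]*c)
a=cv2.imread("pics/side12.png")[185:245,220:285];cv2.imwrite("pics/zz.png",cv2.resize(a,None,fx=10,fy=10,interpolation=2))
E
```

```text
[5.15973940e+02 3.59910882e-01 3.54826641e+01] [-0.0255582   0.0631749   0.06179805 -0.00520994]
1.0421709079891066 -30.439811330507773
```

View pics/zz.png

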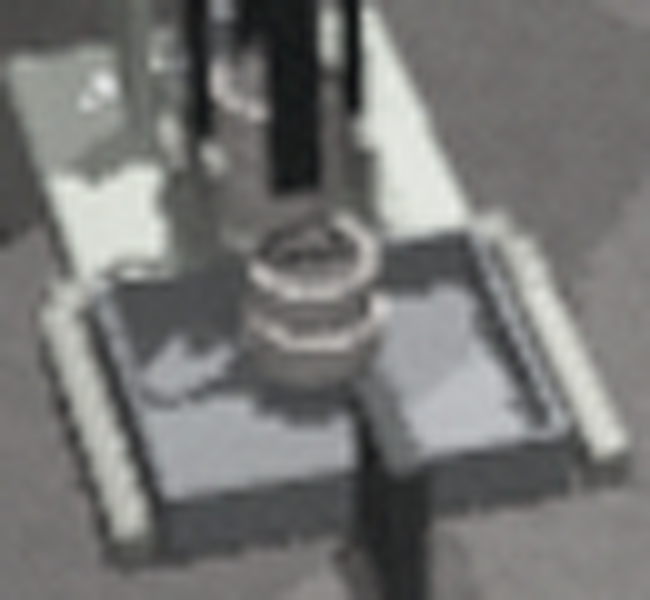

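All three dishes look stacked at the front of the tray. I'll check dish 3's height with a closer wrist view.

```bash
python3 -m crank '[[[0,-5.5,0],[0,0,0],0],[[0,-5.5,0],[0,0,0],0],[[0,-5.5,0],[0,0,0],0],[[0,-5.5,0],[0,0,0],0],[[0,-5.5,0],[0,0,0],0]]'; python3 -m crank '[[[0,-5.5,0],[0,0,0],0],[[4,-3,0],[0,0,0],0],[[5,0,0],[0,0,0],0],[[3,0,0],[0,0,0],0],[[0,0,0],[0,0,0],0]]'; python3 look.py 13 wrist side; python3 -c "
import cv2
a=cv2.imread('pics/wrist13.png');cv2.imwrite('pics/zw13.png',cv2.resize(a[0:200,150:400],None,fx=3,fy=3,interpolation=2))"
```

```text
t: 20.52
ee_pos: [501.5, -67.6, 253.8]
orientation: [0.155, 1.569, -0.155]
ft_force: [0.4, 0.3, 0.3]
width: 0.4
t: 21.15
ee_pos: [483.5, -148.7, 132.3]
orientation: [0.157, 1.573, -0.154]
ft_force: [-0.4, 0.4, -0.2]
width: 0.6
```

View pics/zw13.png

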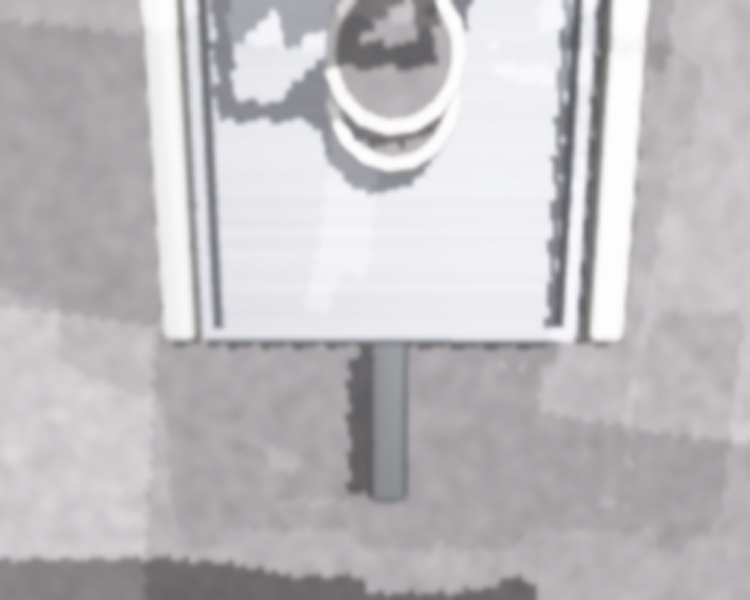

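View pics/side13.png

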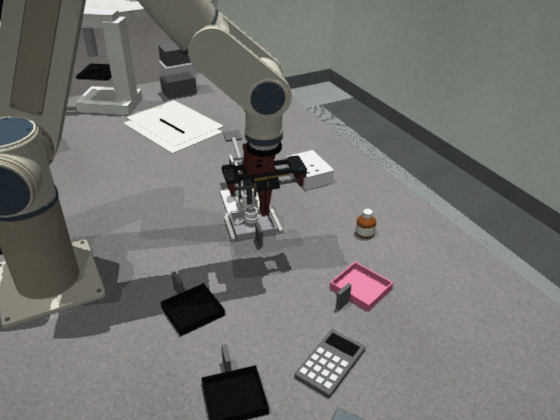

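```bash
python3 -m crank '[[[0,2,0],[0,0,0],0],[[0,2,0],[0,0,0],0],[[0,0,0],[0,0,0],0]]'; python3 look.py 14 wrist; python3 -c "
import cv2
a=cv2.imread('pics/wrist14.png');cv2.imwrite('pics/zw14.png',cv2.resize(a[0:120,200:350],None,fx=5,fy=5,interpolation=2))"
```

```text
t: 21.62
ee_pos: [495.4, -109.6, 137.1]
orientation: [0.153, 1.563, -0.154]
ft_force: [-0.1, -0.3, -0.8]
width: 0.4
```

View pics/zw14.png

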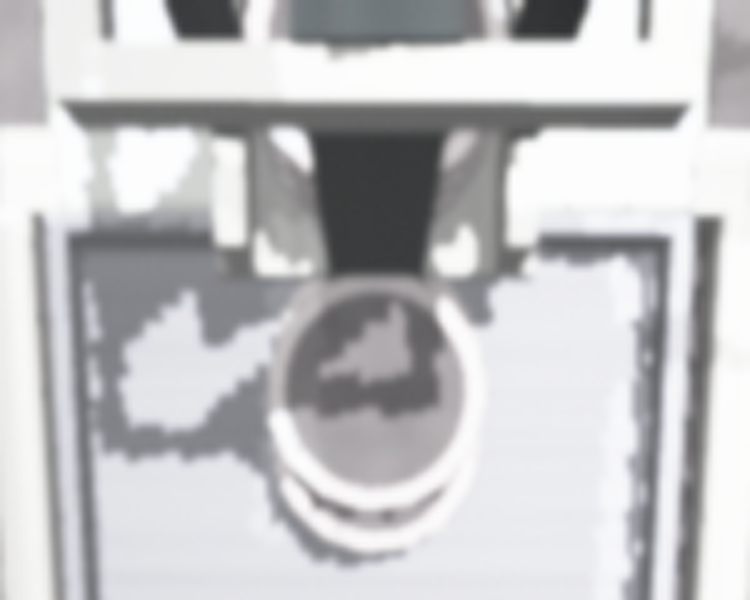

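```bash
python3 - <<'E'
from h import *
W=np.load("cam_wrist14.npy",allow_pickle=True).item()
z=lambda x,y:np.array([200+(x+.5)/5-.5,(y+.5)/5-.5])
d=[521.0,30.4,-.199]
def pts(p):
    a=np.linspace(0,2*np.pi,181); y=17.5*np.sin(a)
    L=np.stack([p[0]+17.5*np.cos(a),p[1]+y*np.cos(p[3]),p[2]+y*np.sin(p[3])],1)
    return proj(W,pose(d,L))
obs=[z(268,400),z(485,390),z(378,510),z(375,277)]
def r(p):
    q=pts(p);return np.array([q[:,0].min()-obs[0][0],q[:,0].max()-obs[1][0],q[:,1].max()-obs[2][1],q[:,1].min()-obs[3][1]])
for zt in(36,39,42,46):
    s=least_squares(lambda p:r([p[0],p[1],zt,p[2]]),[0,-36,0],x_scale=[1,1,.1],method='lm');print(zt,s.x,s.fun.round(2))
s=least_squares(r,[0,-36,39,0.02],x_scale=[1,1,1,.1],method='lm');print(s.x,s.fun.round(2))
E
```

```text
36 [  2.00487738 -35.39958582  -0.1029501 ] [-0.2   0.2   0.01  0.  ]
39 [  2.00849292 -35.62300661  -0.15367342] [-0.45  0.45  0.01  0.01]
42 [  2.01213439 -35.85658933  -0.19577993] [-0.71  0.71  0.02  0.01]
46 [  2.01701507 -36.17751084  -0.24403984] [-1.06  1.06  0.03  0.02]
[  2.00115922 -35.23620194  33.61947292  -0.05074279] [-0.  0.  0. -0.]
```

Dish 3's lid sits nearly level at about 34–39 mm high, roughly 20 mm ahead of the tray's centre. It is inside the tray and below the ledge. The arm is clear, so I'll hand in.

```bash
python3 -m crank '[[[-4,0,0],[0,0,0],0],[[-4,0,0],[0,0,0],0],[[0,0,0],[0,0,0],0],[[0,0,0],[0,0,0],0]]'; python3 -c "
from workcell import *
print(close_job())"
```

```text
t: 22.18
ee_pos: [494.0, -110.7, 215.6]
orientation: [0.155, 1.565, -0.156]
ft_force: [0.8, 0.9, -0.2]
width: 0.6
the job is handed in; nothing more can be done
None
```

I slid the steel tray home by its fin and pressed the lever fully down three times. Three dishes dropped into the tray, and I handed the job in at about 22 s with no verdict reported.

- **Tray:** it touched the end stops at about 4 N. I then backed off 1 mm and released it. The last pictures show it straight between the rails, flush with their ends.
- **Presses:** each one reached the stop, at 32–41 N on the wrist sensor through the closed fingertips. The first press overshot to 41 N, which is above the 40 N figure given for the arm and gripper body, though only the fingertips were touching. The lever sprang back up after each press.
- **Dishes in the tray:** the three lie stacked near the front. The top one's lid sits nearly level at about 34–39 mm high. The height fit was loose, but its underside comes out below the 32 mm limit.
- **Stack left behind:** the pictures after the first two presses show the stack one dish lower each time. I did not count the remaining three one by one.
- **Surroundings:** the tube rack, bottle, calculator and look-alike trays looked unmoved in the last side picture, though I did not measure them. The arm ended clear of everything.

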